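# Clamp the slotted beam under the crank nut

## Task

Build the toy crane's jib: slide the slotted beech beam along the channel of the screw stand, slot first, fully home around the stud under the red ring nut. Then crank the ring nut down clockwise by its wooden peg, counting the turns, until you feel it grip the beam and the resistance clearly rises; stop there, do not over-tighten, and let go so that the beam stays home and clamped. Leave the other toys alone.

Things in the scene. Friction and masses are not known exactly. Their poses are not given: they have to be found in the camera images.
- stand: Fixed beech base plate 230 x 76 mm, 15 mm thick, with an upright 14 mm threaded steel stud (top 77 mm above the table) and two blue guide walls. Origin: on the stud's axis at table height. +x points along the channel from the stud to the open end where the beam enters (it slides in along -x); the plate spans x = -60 to +170 mm. z up.
- seat (a point): Point on the stud's axis on the top face of the base plate, 15 mm above the table.
- channel_mouth (a point): Middle of the channel's flared mouth, on the plate's top face, 67 mm from the stud's axis along the stand's +x. The guide walls are 9 mm high; the channel between them is 44 mm wide from x = -22 to +50 mm and flares out from there to the mouth.
- beam: Loose beech beam, 199 x 40 x 14 mm, about 110 g, lying flat, with an open slot 19 mm wide at one end. Origin: underside, at the point in the slot that lies on the stud's axis when home, i.e. origin on seat and axes parallel to the stand's. The slot's end wall is at x = +7 mm, the prongs reach x = -24 mm, the tail ends at x = +175 mm. Centre of mass near x = +88 mm.
- fin_top (a point): Centre of the top of the yellow upright grip fin on the beam: at x = +115 mm on the beam, 54 mm above its underside. The fin is 40 mm long (along the beam's x), 16 mm wide (y) and rises 40 mm above the beam's top face.
- ring_nut: Red ring nut, a disc 104 mm in diameter and 14 mm thick, started on the stud's right-hand thread: clockwise from above screws it down, 5 mm per turn; it stays where it is left. Origin: on the stud's axis at the disc's underside, about 50 mm above the table at the start. This pose sinks with the nut but does not turn with it.
- nut_under (a point): Same point as the ring nut's origin. Under the disc is a black rubber foot ring, 50 mm in diameter. Its length is unknown and differs between runs: its underside lies 8.5 to 15.5 mm below this point, so it meets the beam on the plate after about 0.9 to 2.7 turns. Where it grips must be felt.
- nut_turn (a joint): Angle of the ring nut in rad, growing clockwise (screwing down), 2 pi per turn; starts between -1 and 1. Running free it takes about 1 N at the peg, along its circle; once the foot grips the beam this climbs by 0.2 to 0.4 N per newton of clamping, which grows by 40 to 60 N per quarter turn. 10 to 25 N of clamping is right, 45 N is over-tightened.
- peg_top (a point): Centre of the top end of the wooden crank peg: upright, round, 13 mm in diameter, 44 mm long, standing on the red disc 42 mm from the stud's axis. It spins freely about its own axis, so it can be held while it is led round the circle; it sinks 5 mm per turn with the nut.
- tangram_tray: Bystander: square beech tray, 150 mm, with coloured tangram pieces; origin under its centre.
- marble_jar: Bystander: frosted glass jar with metal twist cap, 76 mm diameter, 111 mm high; origin under its centre.
- bearing_dish: Bystander: white ceramic dish of steel balls, 90 mm diameter, 22 mm high; origin under its centre.
- flip_tin: Bystander: aluminium tin 90 x 120 mm, 45 mm high, its lid standing open to 110 mm; origin under its centre.
- red_puzzle: Bystander: red plastic interlocking puzzle, 70 mm across and high; origin under its centre.
- spare_ring: Bystander: green wooden ring, 60 mm diameter, 16 mm high; origin under its centre.

How it is judged (in metres and radians):
On the way, in this order (a step that is already met when the one before it is completed fails the run):
1. the beam lies home on the plate, its slot around the stud (horizontal distance between beam and seat below 0.005 m and z of beam in the frame of stand between 0.012 and 0.018 m and angle between the x axis of beam and the x axis of stand, either way round below 0.12 rad and angle between beam's own z axis and vertical below 0.06 rad), for 0.2 s.
2. the nut grips the beam: at least 5 N of clamping (all of step 1 and contact force between ring_nut and beam above 5 N), for 0.3 s.
At the end, for the whole second after the job is handed in: The beam lies flat on the plate, home around the stud (origin within 5 mm of the stud's axis, within 0.12 rad of the channel), at rest, and the released nut presses on it with more than 5 N (all of step 2 and linear speed of beam below 0.01 m/s); the robot touches nothing.
It fails at once if the nut over-tightened: more than 45 N on the beam (contact force between ring_nut and beam above 45 N).
It fails at once if another toy pushed more than 40 mm from its place (distance of any of tangram_tray, marble_jar, bearing_dish, flip_tin, red_puzzle, spare_ring from where it was at the start of the episode above 0.04 m).
It also fails if it takes over 72 s, if anything falls off the work surface, if the arm or the gripper's body presses on something with over 40 N, if the wrist force passes 120 N, or if a joint passes its speed limit or range.

## Robot

A 6-joint arm with a two-finger parallel gripper is mounted at the origin on the work surface. World frame = base frame: x ahead of the robot, y to its left, z up, the work surface at z = 0. Lengths are in mm, angles in rad, forces in N, time in s.
With the tool pointing down it reaches from about 300 to 775 mm from the base axis. Payload 14.6 kg.
Tool frame: the origin (TCP) lies midway between the tips of the shut fingers; the grasp point (between the pads) lies 19 mm behind it; z points along the fingers, y is the direction in which the jaws open and shut (so a half turn about z gives the same grasp; the last joint's range is limited). The gripper opens to 94 mm and grips with 3 to 60 N. Pads are 16 mm wide; open, the fingers measure 119 mm over their backs; the gripper's body (75 mm by 177 mm) begins 78 mm behind the grasp point.
Start: joints at [1.198, 0.3, 1.521, -0, 1.321, -0.067], TCP at [165.578, 524.474, 205.446] pointing down, gripper open.
Joint ranges: [-3.03, 3.03], [-0.79, 2.21], [0.23, 2.52], [-1.04, 4.18], [0, 3.07], [-2.55, 2.55]. Speed limits (rad/s): [2.22, 2.22, 2.57, 3.14, 3.14, 3.14].

## Interface

Orientations are given as [roll, pitch, yaw] about the fixed x, y, z axes, in that order (R = Rz(yaw) Ry(pitch) Rx(roll)).
In Python, from cell import manip gives the robot as it stands.
- The arm moves only by the tool play_rows, never from a script. Its argument "commands" is a list of rows, each an object of numbers: "x", "y", "z": the shift along the tool's x, y, z in m; "wx", "wy", "wz": the turn, a rotation vector about the tool's x, y, z in degrees; "grip": the opening, from 0 (shut) to 1 (fully open). In form: [{"x": .., "y": .., "z": .., "wx": .., "wy": .., "wz": .., "grip": ..}, ...]. A call has 1 to 20 rows; each row shifts and turns the commanded pose from where the row before left it, along the tool's axes as they then stand; what a row does not reach is not made up. A row lasts 1/8 s, in which the tool goes at most 62.5 mm and 10.7 degrees, less where a joint would pass 70% of its speed; a pose out of reach is approached as far as the arm can. A call is refused whole if a number of a shift passes 0.0625 or a number of a turn 10.7, either way. A call with a gripper value outside its range is refused whole. The fingers move at their own pace and stop on an object; "squeeze" is the grip in N (left out, the last holds). Time passes only in rows, so rows that do not move let the fingers close. It gives the time, the measured TCP pose, the force and the opening at its end, in the units of the state.
- manip.read_state(): the state, without advancing time (a new reading comes with each control period).
- manip.camera(name): name is "scene" or "top" or "wrist"; returns (picture, depth): 420x560x3 uint8, red, green, blue; 420x560 float32, mm along the optical axis (not along the pixel's ray), 0 where there is no reading.
- manip.camera_info(name): a dict with "intrinsics" (3x3 intrinsics, pixels), "camera_from_world" (4x4, takes a point from world to camera coordinates); the wrist camera has in their place "tool_from_camera" (4x4, takes a point from camera to tool coordinates, whose origin is the TCP and whose axes are the flange's). Camera axes: x right, y up, looking along -z (the intrinsics and any distortion apply to the point x, -y, -z); pixel columns grow to the right and rows downward; lengths in mm; the calibration is good to about 2 mm. A picture is of the moment at which its call begins: read the wrist's pose just before it. camera_info takes no time and is no camera call.
- manip.sign_off(): hands the job in, once; it reports no verdict.
The state is a dict: "clock": time; "joints": joint angles; "qd": joint speeds; "effort": joint torques, N m; "eef_pos": TCP position; "eef_rot": TCP orientation; "wrist_force": force on the tool from outside, world axes, zero at the start; "moment": the same for the moment, N m; "finger_gap": finger opening in mm.
Only numpy, scipy, OpenCV 4.12 (cv2) and the standard library are available. Lean on these libraries where they do the work, as an engineer would, in place of code of your own. Each camera call takes 0.05 s, during which the arm holds its last target.

## Working session

There is one attempt and no reset: what is moved stays moved. The work goes in short steps, Python scripts to look and compute and a tool call to move; the robot and the scene stay as the last step left them, time stands still between calls to the robot, and variables do not carry over. Pictures are saved under pics/ and viewed, and the job is handed in when it is done.

Besides the shell and the picture viewer there is one more tool, called after "Request:" in YAML: its name, and indented under it one key for each argument. play_rows: Moves the arm, as the interface text tells. Its arguments: {"type":"object","properties":{"commands":{"type":"array"},"squeeze":{"type":"number"}},"required":["commands"]}

```bash
ls; mkdir -p pics; cat > h.py <<'E'
import numpy as np, cv2
from cell import manip
def snap(name,fn):
    s=manip.read_state(); im,d=manip.camera(name); cv2.imwrite(f'pics/{fn}.png',cv2.cvtColor(im,cv2.COLOR_RGB2BGR)); np.savez(f'pics/{fn}.npz',im=im,d=d,pos=s['eef_pos'],rot=s['eef_rot'])
    return im,d,s
def ray(name,u,v,s=None):
    I=manip.camera_info(name);K=np.array(I['intrinsics']);
    p=np.linalg.inv(K)@[u,v,1]; dc=np.array([p[0],-p[1],-p[2]])
    if name=='wrist':
        from scipy.spatial.transform import Rotation as R
        T=np.eye(4);T[:3,:3]=R.from_euler('xyz',s['eef_rot']).as_matrix();T[:3,3]=s['eef_pos'];M=T@np.array(I['tool_from_camera'])
    else: M=np.linalg.inv(np.array(I['camera_from_world']))
    return M[:3,3],M[:3,:3]@dc
def onplane(name,u,v,z,s=None):
    o,d=ray(name,u,v,s); return o+d*(z-o[2])/d[2]
def world(name,u,v,depth,s=None):
    o,d=ray(name,u,v,s); return o+d*depth
E
python3 - <<'E'
from h import *
for n in ['top','scene']:
    snap(n,n+'0'); print(manip.camera_info(n))
print(manip.read_state()); print(manip.camera_info('wrist'))
E
```

```text
pics
{'intrinsics': array([[419.56871012,   0.        , 285.9162352 ],
       [  0.        , 419.56871012, 205.81781235],
       [  0.        ,   0.        ,   1.        ]]), 'camera_from_world': array([[ 2.77308912e-02, -9.99551675e-01,  1.12892456e-02,
        -3.94229127e+01],
       [ 9.91097570e-01,  2.89640281e-02,  1.29948807e-01,
        -5.84861391e+02],
       [-1.30217530e-01,  7.58514765e-03,  9.91456434e-01,
        -1.22289735e+03],
       [ 0.00000000e+00,  0.00000000e+00,  0.00000000e+00,
         1.00000000e+00]])}
{'intrinsics': array([[450.53460651,   0.        , 281.87229537],
       [  0.        , 450.53460651, 214.45174646],
       [  0.        ,   0.        ,   1.        ]]), 'camera_from_world': array([[-5.94899682e-01,  8.03668355e-01,  1.45445371e-02,
         3.41831502e+02],
       [-6.52312847e-01, -4.93276431e-01,  5.75470514e-01,
         3.05186531e+02],
       [ 4.69661918e-01,  3.32859637e-01,  8.17693185e-01,
        -1.40790897e+03],
       [ 0.00000000e+00,  0.00000000e+00,  0.00000000e+00,
         1.00000000e+00]])}
{'clock': 0.1, 'joints': arra
[... 460 characters left out ...]
3578848e+00]), 'wrist_force': array([ 0.74738755, -1.18184506, -0.26802058]), 'moment': array([ 0.02830105, -0.02453332, -0.04394378]), 'finger_gap': 93.93692154339006}
{'intrinsics': array([[289.11144193,   0.        , 279.30448197],
       [  0.        , 289.11144193, 212.66943742],
       [  0.        ,   0.        ,   1.        ]]), 'tool_from_camera': array([[-1.75042141e-05,  9.60035312e-01,  2.79878900e-01,
         8.08056289e+01],
       [ 9.99999863e-01,  1.63128592e-04, -4.97018523e-04,
         3.89180005e-01],
       [-5.22811584e-04,  2.79878853e-01, -9.60035184e-01,
        -1.80216238e+02],
       [ 0.00000000e+00,  0.00000000e+00,  0.00000000e+00,
         1.00000000e+00]])}
```

View pics/top0.png

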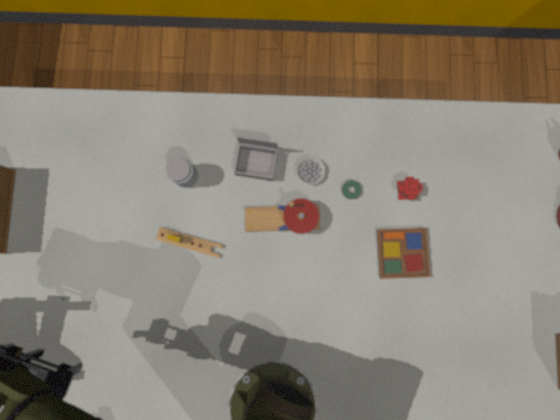

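View pics/scene0.png

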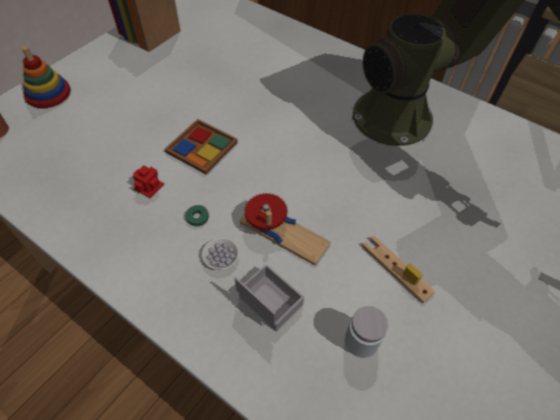

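```bash
python3 - <<'E'
from h import *
t=cv2.imread('pics/top0.png')[180:280,140:340]; cv2.imwrite('pics/tz.png',cv2.resize(t,None,fx=4,fy=4,interpolation=cv2.INTER_CUBIC))
t=cv2.imread('pics/scene0.png')[170:330,220:450]; cv2.imwrite('pics/sz.png',cv2.resize(t,None,fx=3.4,fy=3.4,interpolation=cv2.INTER_CUBIC))
E
```

```text
(no output)
```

View pics/tz.png

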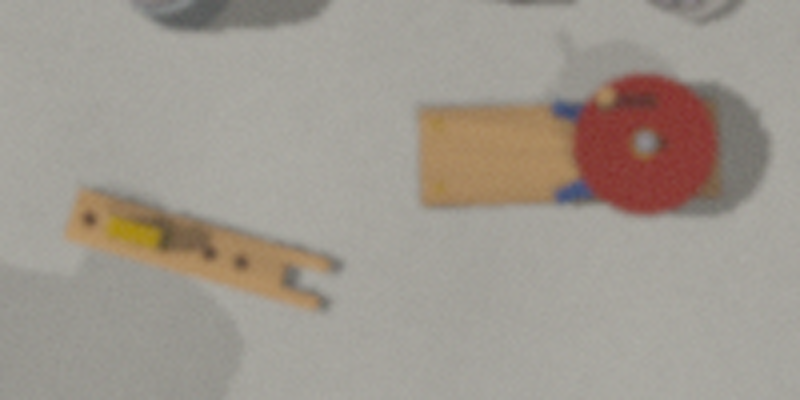

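View pics/sz.png

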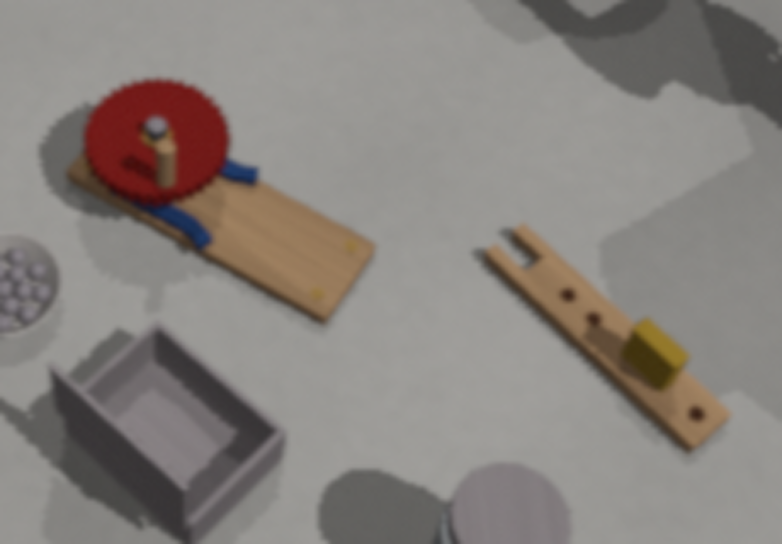

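```bash
python3 - <<'E'
from h import *
def P(n,u,v,z):
    if n=='top': u,v=140+(u+.5)/4-.5,180+(v+.5)/4-.5
    else: u,v=220+(u+.5)/3.4-.5,170+(v+.5)/3.4-.5
    p=onplane(n,u,v,z); return p[:2].round(1)
print('top')
for k,a in dict(stud=(645,143,77),plA=(420,107,15),plB=(422,205,15),tailA=(82,187,14),tailB=(68,240,14),prA=(340,265,14),prB=(322,307,14),fin=(134,232,54),peg=(605,97,108)).items(): print(k,P('top',*a))
print('scene')
for k,a in dict(stud=(156,126,77),plA=(326,322,15),plB=(374,247,15),tailA=(690,444,14),tailB=(730,413,14),prA=(485,253,14),prB=(520,230,14),fin=(661,340,54),peg=(165,147,108)).items(): print(k,P('scene',*a))
# contours
im=np.load('pics/top0.npz')['im'];d=np.load('pics/top0.npz')['d']
hsv=cv2.cvtColor(im,cv2.COLOR_RGB2HSV)
for nm,lo,hi,z in [('yel',(22,150,80),(35,255,255),54),('red',(170,120,60),(180,255,255),64)]:
    m=cv2.inRange(hsv,lo,hi); m[:180]=0;m[280:]=0;m[:,340:]=0
    v,u=np.nonzero(m);print(nm,len(u),u.mean(),v.mean(),onplane('top',u.mean(),v.mean(),z), u.min(),u.max(),v.min(),v.max())
E
```

```text
top
stud [553.9 -66.7]
plA [583.4 103.3]
plB [508.5  98.7]
tailA [514.9 356.9]
tailB [474.5 364.8]
prA [461.5 158.8]
prB [429.6 170.9]
fin [480.1 305.2]
peg [582.6 -36.2]
scene
stud [555.9 -65.1]
plA [584.  107.6]
plB [511.2 100.8]
tailA [512.9 357. ]
tailB [475.4 368.7]
prA [465.9 168.4]
prB [433.  178.9]
fin [478.5 306.5]
peg [584. -35.]
yel 60 173.15 237.51666666666668 [480.38574567 305.12068267  54.        ] 167 179 234 241
red 8 290.0 217.0 [549.64909969 -35.45845625  64.        ] 285 307 204 227
```

Request:
play_rows:
  commands:
    - {"wz": 9.6}
    - {"wz": 9.6}
    - {"wz": 9.6}
    - {"wz": 9.6}
    - {"wz": 9.6}
    - {"wz": 9.6}
    - {"wz": 9.6}
    - {"wz": 9.6}
    - {"wz": 9.7}
    - {"x": -0.017, "y": 0.0446}
    - {"x": -0.017, "y": 0.0446}
    - {"x": -0.017, "y": 0.0446}
    - {"x": -0.017, "y": 0.0446}
    - {"x": -0.017, "y": 0.0446}
    - {"x": -0.017, "y": 0.0446}
    - {"x": -0.017, "y": 0.0446}
    - {"x": -0.017, "y": 0.0446}
    - {}

```text
$.commands[0]: bad value
```

```bash
python3 - <<'E'
from h import *
im,d,s=snap('wrist','w1'); print(s)
E
```

```text
{'clock': 0.1, 'joints': array([ 1.19835518e+00,  3.00444631e-01,  1.52151741e+00, -4.80529390e-06,
        1.32070816e+00, -6.66358268e-02]), 'qd': array([-0.00114736, -0.00130419, -0.00292329, -0.00108563,  0.0014006 ,
        0.00073406]), 'effort': array([ 2.36034393e-03, -5.32644439e+01, -3.53288376e+01,  7.10271858e-02,
        2.34202738e-02, -5.48338028e-05]), 'eef_pos': array([165.51958061, 524.25303809, 204.92778579]), 'eef_rot': array([-3.14051719e+00, -6.71059633e-05,  2.83578848e+00]), 'wrist_force': array([ 0.74738755, -1.18184506, -0.26802058]), 'moment': array([ 0.02830105, -0.02453332, -0.04394378]), 'finger_gap': 93.93692154339006}
```

View pics/w1.png

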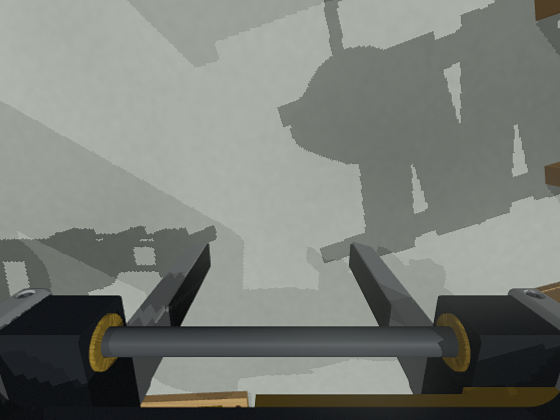

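Request:
play_rows:
  commands:
    - {"x": 0, "y": 0, "z": 0, "wx": 0, "wy": 0, "wz": 9.6, "grip": 1}
    - {"x": 0, "y": 0, "z": 0, "wx": 0, "wy": 0, "wz": 9.6, "grip": 1}
    - {"x": 0, "y": 0, "z": 0, "wx": 0, "wy": 0, "wz": 9.6, "grip": 1}
    - {"x": 0, "y": 0, "z": 0, "wx": 0, "wy": 0, "wz": 9.6, "grip": 1}
    - {"x": 0, "y": 0, "z": 0, "wx": 0, "wy": 0, "wz": 9.6, "grip": 1}
    - {"x": 0, "y": 0, "z": 0, "wx": 0, "wy": 0, "wz": 9.6, "grip": 1}
    - {"x": 0, "y": 0, "z": 0, "wx": 0, "wy": 0, "wz": 9.6, "grip": 1}
    - {"x": 0, "y": 0, "z": 0, "wx": 0, "wy": 0, "wz": 9.6, "grip": 1}
    - {"x": 0, "y": 0, "z": 0, "wx": 0, "wy": 0, "wz": 9.7, "grip": 1}
    - {"x": -0.017, "y": 0.0446, "z": 0, "wx": 0, "wy": 0, "wz": 0, "grip": 1}
    - {"x": -0.017, "y": 0.0446, "z": 0, "wx": 0, "wy": 0, "wz": 0, "grip": 1}
    - {"x": -0.017, "y": 0.0446, "z": 0, "wx": 0, "wy": 0, "wz": 0, "grip": 1}
    - {"x": -0.017, "y": 0.0446, "z": 0, "wx": 0, "wy": 0, "wz": 0, "grip": 1}
    - {"x": -0.017, "y": 0.0446, "z": 0, "wx": 0, "wy": 0, "wz": 0, "grip": 1}
    - {"x": -0.017, "y": 0.0446, "z": 0, "wx": 0, "wy": 0, "wz": 0, "grip": 1}
    - {"x": -0.017, "y": 0.0446, "z": 0, "wx": 0, "wy": 0, "wz": 0, "grip": 1}
    - {"x": -0.017, "y": 0.0446, "z": 0, "wx": 0, "wy": 0, "wz": 0, "grip": 1}
    - {"x": 0, "y": 0, "z": 0, "wx": 0, "wy": 0, "wz": 0, "grip": 1}

```text
clock: 2.4
eef_pos: [480.5, 304.2, 204.8]
eef_rot: [-3.141, 0.001, 1.323]
wrist_force: [0.1, -0.5, -0.5]
finger_gap: 94.0
```

```bash
python3 - <<'E'
from h import *
im,d,s=snap('wrist','w2'); print(s)
E
```

```text
{'clock': 2.4, 'joints': array([ 5.00062246e-01,  3.42711263e-01,  1.46621065e+00, -2.62076008e-04,
        1.33359141e+00,  7.48248437e-01]), 'qd': array([ 0.06172123, -0.02427725,  0.0303219 ,  0.0111962 , -0.00045875,
        0.0376694 ]), 'effort': array([-2.96247035e+00, -5.51703143e+01, -3.67748880e+01, -1.42069948e-01,
       -4.01958497e-02, -6.87228888e-01]), 'eef_pos': array([480.51686187, 304.17473184, 204.79377598]), 'eef_rot': array([-3.14109118e+00,  8.13042525e-04,  1.32267204e+00]), 'wrist_force': array([ 0.05834553, -0.49237601, -0.46825336]), 'moment': array([-0.07603243,  0.09016406,  0.00513   ]), 'finger_gap': 93.98265041213219}
```

View pics/w2.png

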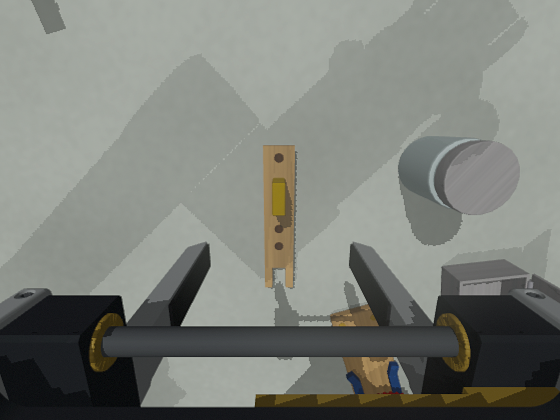

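```bash
python3 - <<'E'
from h import *
f=np.load('pics/w2.npz');s=dict(eef_pos=f['pos'],eef_rot=f['rot']);d=f['d']
im=f['im'];hsv=cv2.cvtColor(im,cv2.COLOR_RGB2HSV)
m=cv2.inRange(hsv,(20,170,60),(35,255,255));m[250:]=0
v,u=np.nonzero(m);print('fin px',u.min(),u.max(),v.min(),v.max(),'depth',np.median(d[m>0]))
for a in [(263.5,145.5,14),(295.5,145.5,14),(264.5,287.5,14),(296,287.5,14),((272+285)/2,(178.5+215)/2,54)]: print(a,onplane('wrist',*a,s).round(1))
for v in (160,200,225,270):
  r=im[v,255:305].astype(int); print(v,[tuple(x) for x in r[::1]][5:14], )
E
```

```text
fin px 272 284 179 214 depth 339.37128
(263.5, 145.5, 14) [477.4 368.5  14. ]
(295.5, 145.5, 14) [516.2 358.7  14. ]
(264.5, 287.5, 14) [426.6 174.8  14. ]
(296, 287.5, 14) [470.8 163.7  14. ]
(278.5, 196.75, 54) [481.8 309.2  54. ]
160 [(np.int64(146), np.int64(150), np.int64(143)), (np.int64(146), np.int64(151), np.int64(144)), (np.int64(147), np.int64(149), np.int64(140)), (np.int64(158), np.int64(136), np.int64(102)), (np.int64(160), np.int64(133), np.int64(92)), (np.int64(160), np.int64(134), np.int64(94)), (np.int64(160), np.int64(134), np.int64(94)), (np.int64(158), np.int64(133), np.int64(92)), (np.int64(156), np.int64(131), np.int64(91))]
200 [(np.int64(148), np.int64(152), np.int64(145)), (np.int64(147), np.int64(152), np.int64(145)), (np.int64(147), np.int64(153), np.int64(146)), (np.int64(149), np.int64(150), np.int64(140)), (np.int64(159), np.int64(131), np.int64(88)), (np.int64(157), np.int64(131), np.int64(91)), (np.int64(156), np.int64(131), np.int64(91)), (np.int64(155), np.int64(130), np.int64(91)), (np.int64(154), np.int64(129), np.int64(91))]
225 [(np.int64(148), np.int64(153), np.int64(145)), (np.int64(148), np.int64(153), np.int64(144)), (np.int64(148), np.int64(153), np.int64(145)), (np.int64(150), np.int64(151), np.int64(142)), (np.int64(155), np.int64(135), np.int64(101)), (np.int64(153), np.int64(127), np.int64(86)), (np.int64(152), np.int64(127), np.int64(88)), (np.int64(152), np.int64(128), np.int64(90)), (np.int64(150), np.int64(126), np.int64(87))]
270 [(np.int64(144), np.int64(149), np.int64(142)), (np.int64(145), np.int64(149), np.int64(142)), (np.int64(145), np.int64(150), np.int64(142)), (np.int64(145), np.int64(150), np.int64(143)), (np.int64(147), np.int64(148), np.int64(139)), (np.int64(155), np.int64(128), np.int64(86)), (np.int64(154), np.int64(128), np.int64(87)), (np.int64(154), np.int64(129), np.int64(90)), (np.int64(154), np.int64(129), np.int64(90))]
```

Request:
play_rows:
  commands:
    - {"x": 0.0028, "y": 0.0005, "z": 0.03, "wx": 0, "wy": 0, "wz": -0.3, "grip": 1}
    - {"x": 0, "y": 0, "z": 0.05, "wx": 0, "wy": 0, "wz": 0, "grip": 1}
    - {"x": 0, "y": 0, "z": 0.05, "wx": 0, "wy": 0, "wz": 0, "grip": 0.8}
    - {"x": 0, "y": 0, "z": 0.04, "wx": 0, "wy": 0, "wz": 0, "grip": 0.6}
    - {"x": 0, "y": 0, "z": 0.012, "wx": 0, "wy": 0, "wz": 0, "grip": 0.4}
    - {"x": 0, "y": 0, "z": 0, "wx": 0, "wy": 0, "wz": 0, "grip": 0.4}
    - {"x": 0, "y": 0, "z": 0, "wx": 0, "wy": 0, "wz": 0, "grip": 0.3}
  squeeze: 15

```text
clock: 3.32
eef_pos: [480.6, 309.4, 25.2]
eef_rot: [3.14, -0.002, 1.332]
wrist_force: [0.7, 0.1, 0.4]
finger_gap: 47.4
```

```bash
python3 - <<'E'
from h import *
im,d,s=snap('wrist','w3'); print(s['eef_pos'],s['wrist_force'],s['finger_gap'])
E
```

```text
[480.60876501 309.37773418  25.24438337] [0.72530547 0.12487245 0.42019674] 47.40886615801624
```

View pics/w3.png

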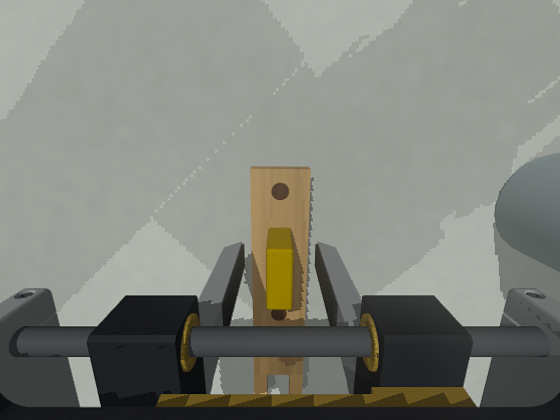

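Request:
play_rows:
  commands:
    - {"x": 0, "y": 0, "z": 0, "wx": 0, "wy": 0, "wz": 0, "grip": 0}
    - {"x": 0, "y": 0, "z": 0, "wx": 0, "wy": 0, "wz": 0, "grip": 0}
    - {"x": 0, "y": 0, "z": 0, "wx": 0, "wy": 0, "wz": 0, "grip": 0}
    - {"x": 0, "y": 0, "z": 0, "wx": 0, "wy": 0, "wz": 0, "grip": 0}
    - {"x": 0, "y": 0, "z": 0, "wx": 0, "wy": 0, "wz": 0, "grip": 0}
    - {"x": 0, "y": 0, "z": -0.02, "wx": 0, "wy": 0, "wz": 0, "grip": 0}
    - {"x": 0, "y": 0, "z": -0.04, "wx": 0, "wy": 0, "wz": 0, "grip": 0}
    - {"x": 0, "y": 0, "z": 0, "wx": 0, "wy": 0, "wz": 0, "grip": 0}
  squeeze: 40

```text
clock: 4.38
eef_pos: [481.1, 309.4, 85.9]
eef_rot: [3.138, -0.003, 1.331]
wrist_force: [1.0, 0.5, -1.7]
finger_gap: 16.0
```

```bash
python3 - <<'E'
from h import *
im,d,s=snap('wrist','w4'); print(s['eef_pos'],s['eef_rot'],s['wrist_force'],s['finger_gap'])
E
```

```text
[481.09160781 309.36154461  85.94684723] [ 3.13831071e+00 -3.13822297e-03  1.33130066e+00] [ 1.01825554  0.46980378 -1.7149861 ] 16.047915260794202
```

View pics/w4.png

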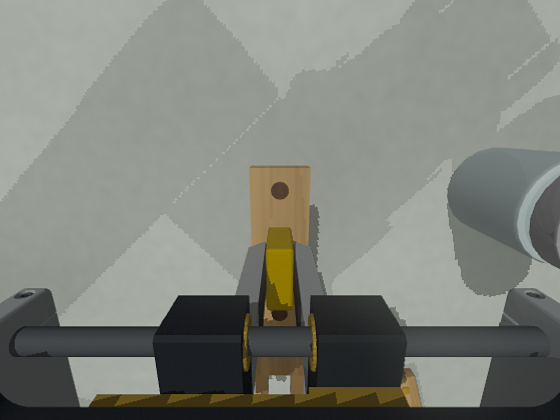

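```bash
python3 - <<'E'
from h import *
for n,z in (('w3',14),('w4',14+60.7)):
    f=np.load(f'pics/{n}.npz');s=dict(eef_pos=f['pos'],eef_rot=f['rot']);im=f['im']
    g=im[150:180,265:295].astype(int).mean(1); print([int(x[2]) for x in g])
    for a in [(250.5,166.5),(309.5,166.5),(280,166.5),(270,393),(291,393),(257,392)]:
        p=onplane('wrist',*a,z,s); dd=(p-s['eef_pos'])[:2]; y=s['eef_rot'][2]; print(a,p.round(1),'tool x,y',(dd@[np.cos(y),np.sin(y)]).round(1),(dd@[np.sin(y),-np.cos(y)]).round(1))
E
```

```text
[149, 149, 149, 149, 149, 148, 148, 148, 148, 148, 148, 148, 148, 148, 149, 152, 112, 81, 78, 93, 94, 94, 93, 93, 93, 93, 93, 93, 93, 93]
(250.5, 166.5) [476.8 370.   14. ] tool x,y 58.0 -18.1
(309.5, 166.5) [514.6 360.8  14. ] tool x,y 58.0 20.8
(280, 166.5) [495.7 365.4  14. ] tool x,y 58.0 1.4
(270, 393) [442.8 183.3  14. ] tool x,y -131.5 -6.9
(291, 393) [459.9 179.   14. ] tool x,y -131.5 10.8
(257, 392) [432.4 186.9  14. ] tool x,y -130.4 -17.8
[143, 143, 143, 143, 143, 143, 143, 143, 143, 143, 143, 143, 143, 143, 146, 117, 80, 73, 88, 90, 90, 89, 89, 89, 89, 89, 89, 89, 88, 89]
(250.5, 166.5) [477.3 370.   74.7] tool x,y 58.0 -18.0
(309.5, 166.5) [515.1 360.8  74.7] tool x,y 58.0 20.9
(280, 166.5) [496.2 365.4  74.7] tool x,y 58.0 1.4
(270, 393) [443.3 183.5  74.7] tool x,y -131.3 -6.9
(291, 393) [460.4 179.2  74.7] tool x,y -131.4 10.8
(257, 392) [433.  187.1  74.7] tool x,y -130.2 -17.8
```

Request:
play_rows:
  commands:
    - {"x": -0.02, "y": 0.015, "z": 0, "wx": 0, "wy": 0, "wz": 0, "grip": 0}
    - {"x": -0.036, "y": 0.025, "z": 0, "wx": 0, "wy": 0, "wz": 0, "grip": 0}
    - {"x": -0.036, "y": 0.025, "z": 0, "wx": 0, "wy": 0, "wz": 0, "grip": 0}
    - {"x": -0.03, "y": 0.02, "z": 0, "wx": 0, "wy": 0, "wz": 0, "grip": 0}
    - {"x": -0.0155, "y": 0.0135, "z": 0, "wx": 0, "wy": 0, "wz": 0, "grip": 0}
    - {"x": 0, "y": 0, "z": 0, "wx": 0, "wy": 0, "wz": -5, "grip": 0}
    - {"x": 0, "y": 0, "z": 0, "wx": 0, "wy": 0, "wz": -6.6, "grip": 0}
    - {"x": 0, "y": 0, "z": 0, "wx": 0, "wy": 0, "wz": -5, "grip": 0}
    - {"x": 0, "y": 0, "z": 0, "wx": 0, "wy": 0, "wz": 0, "grip": 0}
    - {"x": 0, "y": 0, "z": 0, "wx": 0, "wy": 0, "wz": 0, "grip": 0}

```text
clock: 5.68
eef_pos: [542.9, 152.0, 83.0]
eef_rot: [-3.141, 0.0, 1.619]
wrist_force: [-0.2, -0.4, -0.9]
finger_gap: 15.7
```

```bash
python3 - <<'E'
from h import *
im,d,s=snap('wrist','w5'); print(s['eef_pos'],s['eef_rot'],s['wrist_force'],s['finger_gap'])
snap('top','t5');snap('scene','s5')
t=cv2.imread('pics/t5.png')[170:270,180:340]; t=cv2.resize(t,None,fx=4,fy=4,interpolation=cv2.INTER_CUBIC)
cv2.imwrite('pics/t5z.png',t)
t=cv2.imread('pics/s5.png')[160:300,220:400]; cv2.imwrite('pics/s5z.png',cv2.resize(t,None,fx=4,fy=4,interpolation=cv2.INTER_CUBIC))
E
```

```text
[542.87115725 151.97537411  83.04082557] [-3.14099068e+00  4.57299228e-05  1.61933889e+00] [-0.16648644 -0.42827729 -0.87622182] 15.704856888699679
```

View pics/w5.png

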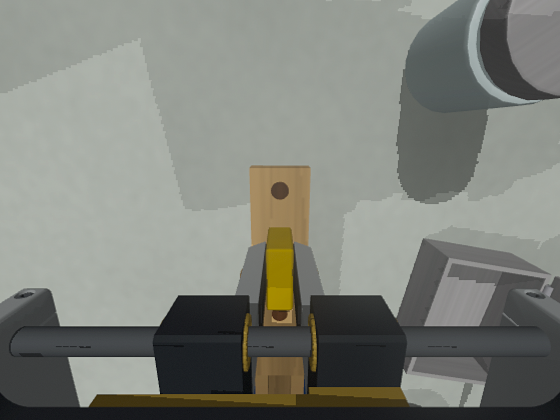

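View pics/t5z.png

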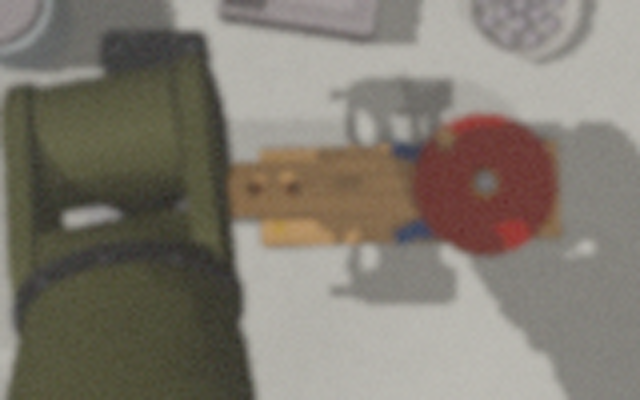

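View pics/s5z.png

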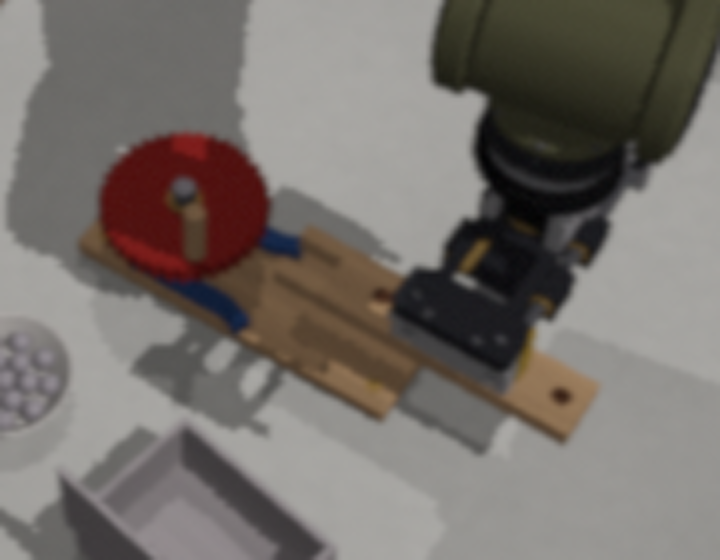

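```bash
python3 - <<'E'
from h import *
def P(u,v,z):
    u,v=220+(u+.5)/4-.5,160+(v+.5)/4-.5
    return onplane('scene',u,v,z)[:2]
S=np.array([555,-66]);a=np.radians(92.9);ux=np.array([np.cos(a),np.sin(a)]);uy=np.array([-ux[1],ux[0]])
for nm,p in dict(prR=(308,228,71.8),prL=(275,278,71.8),tailR=(599,385,71.8),tailL=(565,436,71.8),plL=(385,412,15),wallL=(242,325,24),wallR=(300,240,24)).items():
    q=P(*p); print(nm,q.round(1),'stand',((q-S)@ux).round(1),((q-S)@uy).round(1))
q=np.array([542.87,151.98]);print('tcp',(q-S)@ux,(q-S)@uy)
def T(u,v,z):
    u,v=180+(u+.5)/4-.5,170+(v+.5)/4-.5
    return onplane('top',u,v,z)[:2]
for nm,p in dict(stud=(485,182,77),plU=(262,151,15),plD=(264,247,15),bU=(235,163,71.8),bD=(235,217,71.8),bwU=(405,157,24),bwD=(410,233,24)).items():
    q=T(*p); print(nm,q.round(1),'stand',((q-S)@ux).round(1),((q-S)@uy).round(1))
E
```

```text
prR [530.9  11. ] stand 78.2 20.1
prL [572.5  16.4] stand 81.4 -21.6
tailR [519.6 208.3] stand 275.8 21.4
tailL [560.  209.7] stand 275.1 -18.9
plL [579.6 105.6] stand 170.2 -33.2
wallL [586.6   3.1] stand 67.4 -35.1
wallR [513.3  -5.3] stand 62.7 38.6
tcp 218.31453784213943 1.086216724722178
stud [554.7 -66.7] stand -0.7 0.4
plU [580.4 101.6] stand 166.1 -33.8
plD [507.1  97.1] stand 165.3 39.6
bU [563.9 115.8] stand 181.1 -18.1
bD [524.4 114.1] stand 181.4 21.4
bwU [577.8  -7.8] stand 57.0 -25.7
bwD [520.2 -13.3] stand 54.4 32.1
```

```bash
python3 - <<'E'
from h import *
im=np.load('pics/top0.npz')['im'].astype(float)
sat=(im[...,0]-im[...,2])
bg=3;
up=[];dn=[]
for u in range(248,277):
    c=sat[190:245,u]; th=c.max()*0.5; idx=np.nonzero(c>th)[0]; a,b=idx[0],idx[-1]
    ea=a-1+(th-c[a-1])/(c[a]-c[a-1]); eb=b+(c[b]-th)/(c[b]-c[b+1])
    up.append((u,190+ea)); dn.append((u,190+eb))
for nm,e in (('up',up),('dn',dn)):
    W=np.array([onplane('top',u,v,15)[:2] for u,v in e]); 
    vx,vy,x0,y0=cv2.fitLine(W.astype(np.float32),cv2.DIST_HUBER,0,.01,.01).ravel(); print(nm,np.degrees(np.arctan2(vy,vx))%180,x0+vx/vy*(-66-y0),x0+vx/vy*(100-y0))
hsv=cv2.cvtColor(im.astype(np.uint8),cv2.COLOR_RGB2HSV)
m=((im[...,0]>1.8*im[...,1])&(im[...,0]>80)).astype(np.uint8);m[:190]=0;m[245:]=0;m[:,:260]=0;m[:,330:]=0
m=cv2.morphologyEx(m,cv2.MORPH_CLOSE,np.ones((9,9)))
c=max(cv2.findContours(m,0,cv2.CHAIN_APPROX_NONE)[0],key=len);el=cv2.fitEllipse(c);print(el,onplane('top',*el[0],60))
E
```

```text
up 93.82186 592.73364 581.64435
dn 93.38155 517.46356 507.655
((301.0552673339844, 215.9662322998047), (31.645519256591797, 34.051761627197266), 77.71419525146484) [554.06904504 -68.011745    60.        ]
```

Request:
play_rows:
  commands:
    - {"x": 0, "y": -0.0014, "z": 0, "wx": 0, "wy": 0, "wz": -0.7, "grip": 0}
    - {"x": 0, "y": 0, "z": 0.02, "wx": 0, "wy": 0, "wz": 0, "grip": 0}
    - {"x": 0, "y": 0, "z": 0.019, "wx": 0, "wy": 0, "wz": 0, "grip": 0}
    - {"x": 0, "y": 0, "z": 0, "wx": 0, "wy": 0, "wz": 0, "grip": 0}
    - {"x": 0, "y": 0, "z": 0, "wx": 0, "wy": 0, "wz": 0, "grip": 0}

```text
clock: 6.45
eef_pos: [542.0, 151.7, 45.2]
eef_rot: [3.141, -0.0, 1.633]
wrist_force: [-1.0, -0.5, -1.3]
finger_gap: 15.4
```

```bash
python3 - <<'E'
from h import *
im,d,s=snap('scene','s6'); print(s['eef_pos'],s['eef_rot'],s['wrist_force'],s['finger_gap'])
t=cv2.imread('pics/s6.png')[160:300,220:400]; cv2.imwrite('pics/s6z.png',cv2.resize(t,None,fx=4,fy=4,interpolation=cv2.INTER_CUBIC))
E
```

```text
[541.97543726 151.73903485  45.22377793] [ 3.14076369e+00 -1.10196979e-04  1.63330319e+00] [-1.01155562 -0.4693207  -1.34417617] 15.355597150694793
```

View pics/s6z.png

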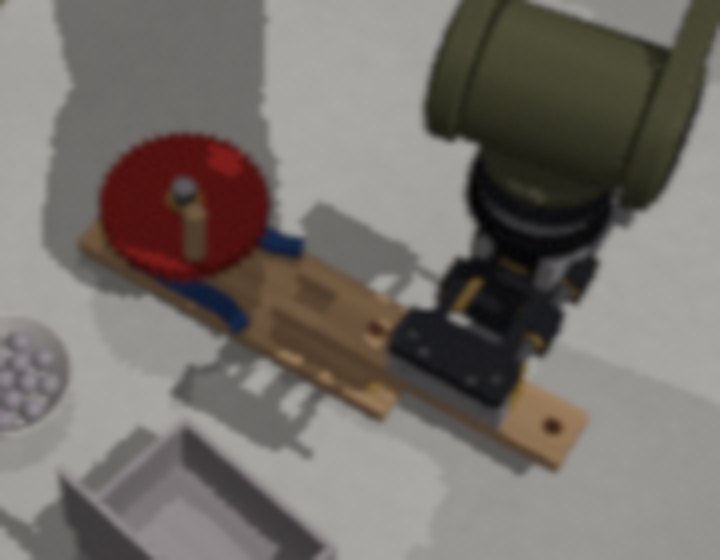

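Request:
play_rows:
  commands:
    - {"x": 0, "y": -0.0004, "z": 0.0035, "wx": 0, "wy": 0, "wz": 0, "grip": 0}
    - {"x": 0, "y": 0, "z": 0, "wx": 0, "wy": 0, "wz": 0, "grip": 0}
    - {"x": -0.01, "y": 0, "z": 0, "wx": 0, "wy": 0, "wz": 0, "grip": 0}
    - {"x": -0.01, "y": 0, "z": 0, "wx": 0, "wy": 0, "wz": 0, "grip": 0}
    - {"x": -0.01, "y": 0, "z": 0, "wx": 0, "wy": 0, "wz": 0, "grip": 0}

```text
clock: 7.12
eef_pos: [543.2, 120.8, 41.0]
eef_rot: [3.142, 0.0, 1.633]
wrist_force: [0.9, -0.6, -1.6]
finger_gap: 15.7
```

Request:
play_rows:
  commands:
    - {"x": -0.01, "y": 0, "z": 0, "wx": 0, "wy": 0, "wz": 0, "grip": 0}
    - {"x": -0.01, "y": 0, "z": 0, "wx": 0, "wy": 0, "wz": 0, "grip": 0}
    - {"x": -0.01, "y": 0, "z": 0, "wx": 0, "wy": 0, "wz": 0, "grip": 0}
    - {"x": 0, "y": 0, "z": 0, "wx": 0, "wy": 0, "wz": 0, "grip": 0}

```text
clock: 7.62
eef_pos: [545.0, 91.1, 41.0]
eef_rot: [-3.142, 0.0, 1.632]
wrist_force: [-0.1, 0.7, -0.9]
finger_gap: 15.9
```

Request:
play_rows:
  commands:
    - {"x": -0.01, "y": 0, "z": 0, "wx": 0, "wy": 0, "wz": 0, "grip": 0}
    - {"x": -0.01, "y": 0, "z": 0, "wx": 0, "wy": 0, "wz": 0, "grip": 0}
    - {"x": -0.008, "y": 0, "z": 0, "wx": 0, "wy": 0, "wz": 0, "grip": 0}
    - {"x": 0, "y": 0, "z": 0, "wx": 0, "wy": 0, "wz": 0, "grip": 0}

```text
clock: 8.12
eef_pos: [546.8, 63.2, 40.9]
eef_rot: [-3.142, 0.0, 1.632]
wrist_force: [0.2, 0.1, -1.8]
finger_gap: 15.9
```

Request:
play_rows:
  commands:
    - {"x": -0.004, "y": 0, "z": 0, "wx": 0, "wy": 0, "wz": 0, "grip": 0}
    - {"x": -0.003, "y": 0, "z": 0, "wx": 0, "wy": 0, "wz": 0, "grip": 0}
    - {"x": 0, "y": 0, "z": 0, "wx": 0, "wy": 0, "wz": 0, "grip": 0}

```text
clock: 8.5
eef_pos: [547.1, 56.7, 40.9]
eef_rot: [-3.142, -0.0, 1.633]
wrist_force: [-0.4, -0.9, -1.7]
finger_gap: 15.8
```

Request:
play_rows:
  commands:
    - {"x": -0.002, "y": 0, "z": 0, "wx": 0, "wy": 0, "wz": 0, "grip": 0}
    - {"x": -0.001, "y": 0, "z": 0, "wx": 0, "wy": 0, "wz": 0, "grip": 0}
    - {"x": 0, "y": 0, "z": 0, "wx": 0, "wy": 0, "wz": 0, "grip": 0}

```text
clock: 8.88
eef_pos: [547.3, 53.8, 40.9]
eef_rot: [-3.142, 0.0, 1.633]
wrist_force: [-0.4, 0.2, -1.6]
finger_gap: 15.6
```

Request:
play_rows:
  commands:
    - {"x": -0.0015, "y": 0, "z": 0, "wx": 0, "wy": 0, "wz": 0, "grip": 0}
    - {"x": 0, "y": 0, "z": 0, "wx": 0, "wy": 0, "wz": 0, "grip": 0}

```text
clock: 9.12
eef_pos: [547.5, 52.2, 41.0]
eef_rot: [3.142, 0.0, 1.633]
wrist_force: [0.3, 0.0, -0.1]
finger_gap: 15.6
```

Request:
play_rows:
  commands:
    - {"x": -0.0015, "y": 0, "z": 0, "wx": 0, "wy": 0, "wz": 0, "grip": 0}
    - {"x": 0, "y": 0, "z": 0, "wx": 0, "wy": 0, "wz": 0, "grip": 0}

```text
clock: 9.38
eef_pos: [547.5, 50.8, 40.9]
eef_rot: [-3.142, 0.0, 1.633]
wrist_force: [-0.0, 0.4, -1.8]
finger_gap: 15.5
```

Request:
play_rows:
  commands:
    - {"x": -0.0015, "y": 0, "z": 0, "wx": 0, "wy": 0, "wz": 0, "grip": 0}
    - {"x": 0, "y": 0, "z": 0, "wx": 0, "wy": 0, "wz": 0, "grip": 0}

```text
clock: 9.62
eef_pos: [547.7, 50.0, 41.1]
eef_rot: [3.141, -0.001, 1.633]
wrist_force: [-0.4, 5.2, 1.2]
finger_gap: 15.7
```

Request:
play_rows:
  commands:
    - {"x": -0.0015, "y": 0, "z": 0, "wx": 0, "wy": 0, "wz": 0, "grip": 0}
    - {"x": 0, "y": 0, "z": 0, "wx": 0, "wy": 0, "wz": 0, "grip": 0}

```text
clock: 9.88
eef_pos: [547.8, 49.7, 41.3]
eef_rot: [3.141, -0.003, 1.633]
wrist_force: [-1.4, 15.9, 3.2]
finger_gap: 15.7
```

Request:
play_rows:
  commands:
    - {"x": 0.0015, "y": 0, "z": 0.001, "wx": 0, "wy": 0, "wz": 0, "grip": 0}
    - {"x": 0, "y": 0, "z": 0, "wx": 0, "wy": 0, "wz": 0, "grip": 0}
    - {"x": 0, "y": 0, "z": 0, "wx": 0, "wy": 0, "wz": 0, "grip": 0}

```text
clock: 10.25
eef_pos: [547.7, 49.9, 40.1]
eef_rot: [3.141, -0.001, 1.633]
wrist_force: [0.1, 7.0, 1.9]
finger_gap: 16.1
```

```bash
python3 - <<'E'
from h import *
im,d,s=snap('scene','s7'); print(s['eef_pos'],s['eef_rot'],s['wrist_force'],s['finger_gap'])
t=cv2.imread('pics/s7.png')[160:300,220:400]; cv2.imwrite('pics/s7z.png',cv2.resize(t,None,fx=4,fy=4,interpolation=cv2.INTER_CUBIC))
E
```

```text
[547.74626015  49.93617304  40.1329895 ] [ 3.14119445e+00 -9.47353057e-04  1.63332947e+00] [0.11018475 7.00473947 1.8578822 ] 16.050823003501716
```

View pics/s7z.png

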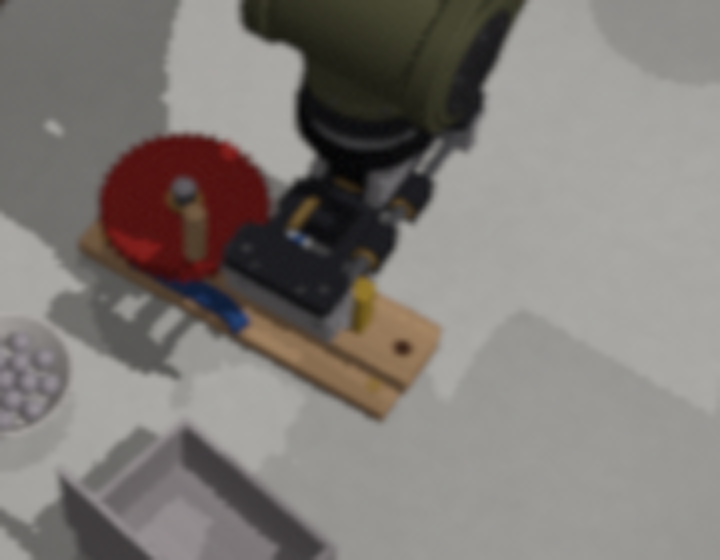

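Request:
play_rows:
  commands:
    - {"x": 0, "y": 0, "z": 0, "wx": 0, "wy": 0, "wz": 0, "grip": 0.2}
    - {"x": 0, "y": 0, "z": 0, "wx": 0, "wy": 0, "wz": 0, "grip": 0.37}
    - {"x": 0, "y": 0, "z": 0, "wx": 0, "wy": 0, "wz": 0, "grip": 0.37}
    - {"x": 0, "y": 0, "z": -0.02, "wx": 0, "wy": 0, "wz": 0, "grip": 0.37}
    - {"x": 0, "y": 0, "z": -0.045, "wx": 0, "wy": 0, "wz": 0, "grip": 0.37}
    - {"x": 0, "y": 0, "z": -0.045, "wx": 0, "wy": 0, "wz": 0, "grip": 0.37}
    - {"x": -0.025, "y": 0.01, "z": 0, "wx": 0, "wy": 0, "wz": 0, "grip": 0.37}
    - {"x": -0.03, "y": 0.01, "z": 0, "wx": 0, "wy": 0, "wz": 0, "grip": 0.37}
    - {"x": -0.0325, "y": 0.01, "z": 0, "wx": 0, "wy": 0, "wz": 0, "grip": 0.37}
    - {"x": 0, "y": 0, "z": 0, "wx": 0, "wy": 0, "wz": 0, "grip": 0.37}
    - {"x": 0, "y": 0, "z": 0, "wx": 0, "wy": 0, "wz": 0, "grip": 0.37}

```text
clock: 11.68
eef_pos: [582.8, -35.7, 149.8]
eef_rot: [-3.141, -0.0, 1.633]
wrist_force: [0.7, -0.1, 0.8]
finger_gap: 34.7
```

```bash
python3 - <<'E'
from h import *
im,d,s=snap('wrist','w8'); print(s['eef_pos'],s['eef_rot'],s['wrist_force'],s['finger_gap'])
snap('scene','s8')
t=cv2.imread('pics/s8.png')[130:300,190:400]; cv2.imwrite('pics/s8z.png',cv2.resize(t,None,fx=3.5,fy=3.5,interpolation=cv2.INTER_CUBIC))
E
```

```text
[582.78135381 -35.74743206 149.78943237] [-3.14119519e+00 -1.38635155e-04  1.63319273e+00] [ 0.68155101 -0.13041651  0.78416028] 34.744948822646464
```

View pics/w8.png

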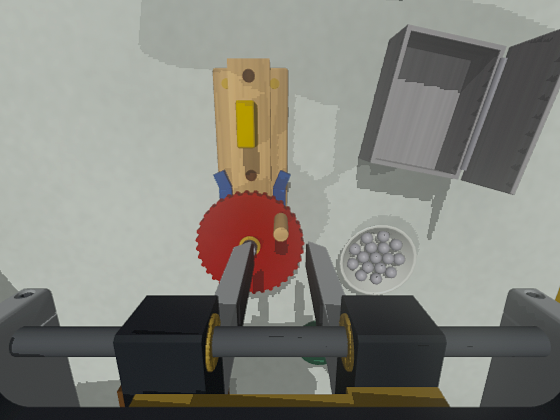

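View pics/s8z.png

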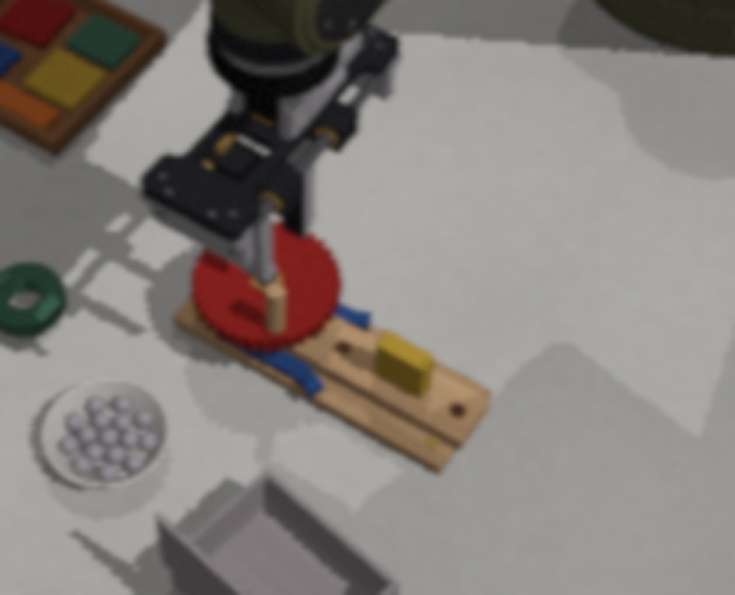

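```bash
python3 - <<'E'
from h import *
f=np.load('pics/w8.npz');s=dict(eef_pos=f['pos'],eef_rot=f['rot']);im=f['im'].astype(float);d=f['d']
print('peg',onplane('wrist',280.5,234,108,s),'depth',d[230:238,276:286].round(0)[4])
m=((im[...,0]>2.2*im[...,1])&(im[...,0]>50)).astype(np.uint8);m[:185]=0;m[300:]=0
v,u=np.nonzero(m); print(u.min(),u.max(),v.min(),v.max())
c=cv2.convexHull(np.c_[u,v].astype(np.int32)).reshape(-1,2)
W=np.array([onplane('wrist',a,b,64,s)[:2] for a,b in c])
A=np.c_[2*W,np.ones(len(W))];x=np.linalg.lstsq(A,(W**2).sum(1),rcond=None)[0];r=np.sqrt(x[2]+x[0]**2+x[1]**2);print('disc ctr',x[:2],r,np.abs(np.hypot(*(W-x[:2]).T)-r).max())
for a in [(227.5,59.5,29),(270,59.5,29),(246.5,112,69)]: print(onplane('wrist',*a,s).round(1))
E
```

```text
peg [584.81744295 -36.62105137 108.        ] depth [234. 236. 235. 235. 235. 235. 235. 236. 236. 235.]
196 303 191 293
disc ctr [556.1221283  -66.53866567] 53.29836427185275 1.5298746042739282
[526.3 105.1  29. ]
[566.1 107.6  29. ]
[549.9  57.7  69. ]
```

Request:
play_rows:
  commands:
    - {"x": -0.0007, "y": 0.0005, "z": 0.032, "wx": 0, "wy": 0, "wz": 0, "grip": 0.37}
    - {"x": 0, "y": 0, "z": 0.03, "wx": 0, "wy": 0, "wz": 0, "grip": 0.37}
    - {"x": 0, "y": 0, "z": 0.01, "wx": 0, "wy": 0, "wz": 0, "grip": 0.37}
    - {"x": 0, "y": 0, "z": 0, "wx": 0, "wy": 0, "wz": 0, "grip": 0.37}
    - {"x": 0, "y": 0, "z": 0, "wx": 0, "wy": 0, "wz": 0, "grip": 0.25}
    - {"x": 0, "y": 0, "z": 0, "wx": 0, "wy": 0, "wz": 0, "grip": 0.18}
    - {"x": 0, "y": 0, "z": 0, "wx": 0, "wy": 0, "wz": 0, "grip": 0.18}
  squeeze: 20

```text
clock: 12.65
eef_pos: [583.8, -36.8, 78.5]
eef_rot: [3.141, 0.0, 1.633]
wrist_force: [-0.8, -0.6, -0.7]
finger_gap: 17.0
```

```bash
python3 - <<'E'
from h import *
im,d,s=snap('wrist','w9'); print(s['eef_pos'],s['eef_rot'],s['wrist_force'],s['finger_gap'])
E
```

```text
[583.78764576 -36.83318107  78.47653203] [3.14082505e+00 1.74515288e-04 1.63323561e+00] [-0.79130774 -0.61728846 -0.71832639] 17.00127815393526
```

View pics/w9.png

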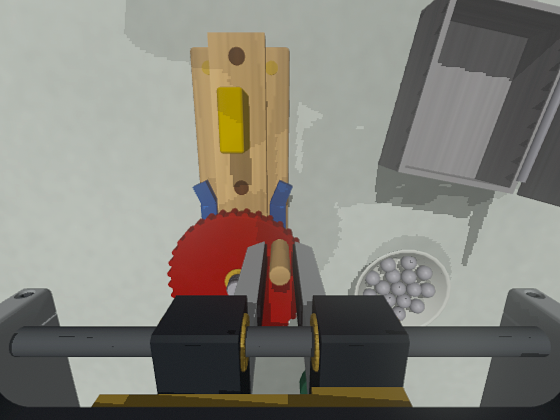

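Request:
play_rows:
  commands:
    - {"x": 0, "y": 0, "z": 0, "wx": 0, "wy": 0, "wz": 0, "grip": 0}
    - {"x": 0, "y": 0, "z": 0, "wx": 0, "wy": 0, "wz": 0, "grip": 0}
    - {"x": 0, "y": 0, "z": 0, "wx": 0, "wy": 0, "wz": 0, "grip": 0}
  squeeze: 20

```text
clock: 13.08
eef_pos: [583.7, -36.8, 78.1]
eef_rot: [3.141, 0.0, 1.633]
wrist_force: [1.1, 0.9, 1.4]
finger_gap: 12.7
```

```bash
cat > c.py <<'E'
from h import *
def table(C,a0,step,n,R=42,psi=1.6333,start=None):
    C=np.array(C);ex=np.array([np.cos(psi),np.sin(psi)]);ey=np.array([np.sin(psi),-np.cos(psi)])
    P=lambda a:C+R*np.array([np.cos(np.radians(a)),np.sin(np.radians(a))])
    p=np.array(start) if start is not None else P(a0)
    for i in range(1,n+1):
        q=P(a0-i*step);d=q-p;p=q;print(a0-i*step,(d@ex/1e3).round(4),(d@ey/1e3).round(4),q.round(1))
E
python3 - <<'E'
from c import *
s=manip.read_state();p=s['eef_pos'][:2];C=[554.7,-66.5];dd=p-C;print(p,s['wrist_force'],s['finger_gap'],np.hypot(*dd),np.degrees(np.arctan2(dd[1],dd[0])))
table(C,46,15,24)
E
```

```text
[583.73739706 -36.77068072] [1.06655918 0.93846324 1.41030597] 12.685587102461353 41.557223832631635 45.674572171489324
31 -0.009 0.0063 [590.7 -44.9]
16 -0.0103 0.0037 [595.1 -54.9]
1 -0.0109 0.0009 [596.7 -65.8]
-14 -0.0108 -0.0019 [595.5 -76.7]
-29 -0.0099 -0.0046 [591.4 -86.9]
-44 -0.0084 -0.0071 [584.9 -95.7]
-59 -0.0063 -0.009 [ 576.3 -102.5]
-74 -0.0037 -0.0103 [ 566.3 -106.9]
-89 -0.0009 -0.0109 [ 555.4 -108.5]
-104 0.0019 -0.0108 [ 544.5 -107.3]
-119 0.0046 -0.0099 [ 534.3 -103.2]
-134 0.0071 -0.0084 [525.5 -96.7]
-149 0.009 -0.0063 [518.7 -88.1]
-164 0.0103 -0.0037 [514.3 -78.1]
-179 0.0109 -0.0009 [512.7 -67.2]
-194 0.0108 0.0019 [513.9 -56.3]
-209 0.0099 0.0046 [518.  -46.1]
-224 0.0084 0.0071 [524.5 -37.3]
-239 0.0063 0.009 [533.1 -30.5]
-254 0.0037 0.0103 [543.1 -26.1]
-269 0.0009 0.0109 [554.  -24.5]
-284 -0.0019 0.0108 [564.9 -25.7]
-299 -0.0046 0.0099 [575.1 -29.8]
-314 -0.0071 0.0084 [583.9 -36.3]
```

Request:
play_rows:
  commands:
    - {"x": -0.009, "y": 0.0063, "z": 0.0002, "wx": 0, "wy": 0, "wz": 0, "grip": 0}
    - {"x": -0.0103, "y": 0.0037, "z": 0.0002, "wx": 0, "wy": 0, "wz": 0, "grip": 0}
    - {"x": -0.0109, "y": 0.0009, "z": 0.0002, "wx": 0, "wy": 0, "wz": 0, "grip": 0}
    - {"x": 0, "y": 0, "z": 0, "wx": 0, "wy": 0, "wz": 0, "grip": 0}

```text
clock: 13.58
eef_pos: [596.8, -67.6, 77.5]
eef_rot: [3.14, 0.001, 1.632]
wrist_force: [4.2, -1.1, 3.8]
finger_gap: 13.1
```

Request:
play_rows:
  commands:
    - {"x": -0.0108, "y": -0.0019, "z": 0.0002, "wx": 0, "wy": 0, "wz": 0, "grip": 0}
    - {"x": -0.0099, "y": -0.0046, "z": 0.0002, "wx": 0, "wy": 0, "wz": 0, "grip": 0}
    - {"x": -0.0084, "y": -0.0071, "z": 0.0002, "wx": 0, "wy": 0, "wz": 0, "grip": 0}
    - {"x": -0.0063, "y": -0.009, "z": 0.0002, "wx": 0, "wy": 0, "wz": 0, "grip": 0}
    - {"x": -0.0037, "y": -0.0103, "z": 0.0002, "wx": 0, "wy": 0, "wz": 0, "grip": 0}
    - {"x": -0.0009, "y": -0.0109, "z": 0.0002, "wx": 0, "wy": 0, "wz": 0, "grip": 0}
    - {"x": 0, "y": 0, "z": 0, "wx": 0, "wy": 0, "wz": 0, "grip": 0}

```text
clock: 14.45
eef_pos: [554.2, -109.1, 76.2]
eef_rot: [-3.141, 0.0, 1.633]
wrist_force: [-0.9, -4.7, 1.6]
finger_gap: 12.5
```

Request:
play_rows:
  commands:
    - {"x": 0.0019, "y": -0.0108, "z": 0.0002, "wx": 0, "wy": 0, "wz": 0, "grip": 0}
    - {"x": 0.0046, "y": -0.0099, "z": 0.0002, "wx": 0, "wy": 0, "wz": 0, "grip": 0}
    - {"x": 0.0071, "y": -0.0084, "z": 0.0002, "wx": 0, "wy": 0, "wz": 0, "grip": 0}
    - {"x": 0.009, "y": -0.0063, "z": 0.0002, "wx": 0, "wy": 0, "wz": 0, "grip": 0}
    - {"x": 0.0103, "y": -0.0037, "z": 0.0002, "wx": 0, "wy": 0, "wz": 0, "grip": 0}
    - {"x": 0.0109, "y": -0.0009, "z": 0.0002, "wx": 0, "wy": 0, "wz": 0, "grip": 0}
    - {"x": 0, "y": 0, "z": 0, "wx": 0, "wy": 0, "wz": 0, "grip": 0}

```text
clock: 15.32
eef_pos: [512.8, -66.4, 74.9]
eef_rot: [3.141, -0.0, 1.634]
wrist_force: [4.8, 1.5, -0.7]
finger_gap: 12.4
```

Request:
play_rows:
  commands:
    - {"x": 0.0102, "y": 0.0025, "z": 0.0002, "wx": 0, "wy": 0, "wz": 0, "grip": 0}
    - {"x": 0.0099, "y": 0.0046, "z": 0.0002, "wx": 0, "wy": 0, "wz": 0, "grip": 0}
    - {"x": 0.0084, "y": 0.0071, "z": 0.0002, "wx": 0, "wy": 0, "wz": 0, "grip": 0}
    - {"x": 0, "y": 0, "z": 0, "wx": 0, "wy": 0, "wz": 0, "grip": 0}

```text
clock: 15.82
eef_pos: [525.3, -37.5, 74.2]
eef_rot: [3.141, -0.0, 1.634]
wrist_force: [1.6, -0.2, 1.2]
finger_gap: 12.6
```

Request:
play_rows:
  commands:
    - {"x": 0.0063, "y": 0.009, "z": 0.0002, "wx": 0, "wy": 0, "wz": 0, "grip": 0}
    - {"x": 0, "y": 0, "z": 0, "wx": 0, "wy": 0, "wz": 0, "grip": 0}

```text
clock: 16.08
eef_pos: [533.9, -31.1, 74.0]
eef_rot: [3.141, -0.0, 1.634]
wrist_force: [0.4, 1.7, 1.7]
finger_gap: 12.6
```

Request:
play_rows:
  commands:
    - {"x": 0.0037, "y": 0.0103, "z": 0.0002, "wx": 0, "wy": 0, "wz": 0, "grip": 0}
    - {"x": 0, "y": 0, "z": 0, "wx": 0, "wy": 0, "wz": 0, "grip": 0}

```text
clock: 16.32
eef_pos: [544.2, -26.9, 73.9]
eef_rot: [3.141, -0.0, 1.633]
wrist_force: [0.4, 2.9, 2.1]
finger_gap: 12.5
```

Request:
play_rows:
  commands:
    - {"x": 0.0009, "y": 0.0109, "z": 0.0002, "wx": 0, "wy": 0, "wz": 0, "grip": 0}
    - {"x": 0, "y": 0, "z": 0, "wx": 0, "wy": 0, "wz": 0, "grip": 0}

```text
clock: 16.58
eef_pos: [555.0, -25.5, 73.7]
eef_rot: [3.141, -0.0, 1.633]
wrist_force: [1.3, 1.9, 2.1]
finger_gap: 12.7
```

```bash
python3 - <<'E'
from c import *
table([554.8,-67.2],91,7.5,48)
E
```

```text
83.5 -0.0006 0.0055 [559.6 -25.5]
76.0 -0.0013 0.0053 [565.  -26.4]
68.5 -0.002 0.0051 [570.2 -28.1]
61.0 -0.0026 0.0048 [575.2 -30.5]
53.5 -0.0033 0.0044 [579.8 -33.4]
46.0 -0.0038 0.004 [584. -37.]
38.5 -0.0043 0.0034 [587.7 -41.1]
31.0 -0.0047 0.0028 [590.8 -45.6]
23.5 -0.005 0.0022 [593.3 -50.5]
16.0 -0.0053 0.0015 [595.2 -55.6]
8.5 -0.0054 0.0008 [596.3 -61. ]
1.0 -0.0055 0.0001 [596.8 -66.5]
-6.5 -0.0055 -0.0006 [596.5 -72. ]
-14.0 -0.0053 -0.0013 [595.6 -77.4]
-21.5 -0.0051 -0.002 [593.9 -82.6]
-29.0 -0.0048 -0.0026 [591.5 -87.6]
-36.5 -0.0044 -0.0033 [588.6 -92.2]
-44.0 -0.004 -0.0038 [585.  -96.4]
-51.5 -0.0034 -0.0043 [ 580.9 -100.1]
-59.0 -0.0028 -0.0047 [ 576.4 -103.2]
-66.5 -0.0022 -0.005 [ 571.5 -105.7]
-74.0 -0.0015 -0.0053 [ 566.4 -107.6]
-81.5 -0.0008 -0.0054 [ 561.  -108.7]
-89.0 -0.0001 -0.0055 [ 555.5 -109.2]
-96.5 0.0006 -0.0055 [ 550.  -108.9]
-104.0 0.0013 -0.0053 [ 544.6 -108. ]
-111.5 0.002 -0.0051 [ 539.4 -106.3]
-119.0 0.0026 -0.0048 [ 534.4 -103.9]
-126.5 0.0033 -0.0044 [ 529.8 -101. ]
-134.0 0.0038 -0.004 [525.6 -97.4]
-141.5 0.0043 -0.0034 [521.9 -93.3]
-149.0 0.0047 -0.0028 [518.8 -88.8]
-156.5 0.005 -0.0022 [516.3 -83.9]
-164.0 0.0053 -0.0015 [514.4 -78.8]
-171.5 0.0054 -0.0008 [513.3 -73.4]
-179.0 0.0055 -0.0001 [512.8 -67.9]
-186.5 0.0055 0.0006 [513.1 -62.4]
-194.0 0.0053 0.0013 [514. -57.]
-201.5 0.0051 0.002 [515.7 -51.8]
-209.0 0.0048 0.0026 [518.1 -46.8]
-216.5 0.0044 0.0033 [521.  -42.2]
-224.0 0.004 0.0038 [524.6 -38. ]
-231.5 0.0034 0.0043 [528.7 -34.3]
-239.0 0.0028 0.0047 [533.2 -31.2]
-246.5 0.0022 0.005 [538.1 -28.7]
-254.0 0.0015 0.0053 [543.2 -26.8]
-261.5 0.0008 0.0054 [548.6 -25.7]
-269.0 0.0001 0.0055 [554.1 -25.2]
```

Request:
play_rows:
  commands:
    - {"x": -0.0006, "y": 0.0055, "z": 0.0001, "wx": 0, "wy": 0, "wz": 0, "grip": 0}
    - {"x": -0.0013, "y": 0.0053, "z": 0.0001, "wx": 0, "wy": 0, "wz": 0, "grip": 0}

```text
clock: 16.82
eef_pos: [565.5, -26.8, 73.6]
eef_rot: [-3.142, -0.0, 1.633]
wrist_force: [-0.7, 2.0, 0.8]
finger_gap: 12.3
```

Request:
play_rows:
  commands:
    - {"x": -0.002, "y": 0.0051, "z": 0.0001, "wx": 0, "wy": 0, "wz": 0, "grip": 0}
    - {"x": -0.0026, "y": 0.0048, "z": 0.0001, "wx": 0, "wy": 0, "wz": 0, "grip": 0}

```text
clock: 17.08
eef_pos: [575.8, -31.0, 73.3]
eef_rot: [3.141, 0.0, 1.633]
wrist_force: [-0.7, 2.0, 1.2]
finger_gap: 12.4
```

Request:
play_rows:
  commands:
    - {"x": -0.0033, "y": 0.0044, "z": 0.0001, "wx": 0, "wy": 0, "wz": 0, "grip": 0}
    - {"x": -0.0038, "y": 0.004, "z": 0.0001, "wx": 0, "wy": 0, "wz": 0, "grip": 0}

```text
clock: 17.32
eef_pos: [584.6, -37.6, 73.2]
eef_rot: [3.141, 0.0, 1.633]
wrist_force: [-0.4, 2.0, 1.7]
finger_gap: 12.3
```

Request:
play_rows:
  commands:
    - {"x": -0.0043, "y": 0.0034, "z": 0.0001, "wx": 0, "wy": 0, "wz": 0, "grip": 0}
    - {"x": -0.0047, "y": 0.0028, "z": 0.0001, "wx": 0, "wy": 0, "wz": 0, "grip": 0}

```text
clock: 17.58
eef_pos: [591.1, -46.1, 73.0]
eef_rot: [-3.141, -0.0, 1.633]
wrist_force: [-2.2, 4.9, 5.1]
finger_gap: 12.3
```

Request:
play_rows:
  commands:
    - {"x": 0, "y": 0, "z": 0, "wx": 0, "wy": 0, "wz": 0, "grip": 0}

```text
clock: 17.7
eef_pos: [591.2, -46.3, 73.1]
eef_rot: [3.141, 0.0, 1.633]
wrist_force: [1.1, 1.5, 2.9]
finger_gap: 12.4
```

```bash
python3 - <<'E'
from c import *
manip.camera('wrist')
for i in range(4):
    s=manip.read_state();p=s['eef_pos'][:2]-[554.8,-67.2];a=np.arctan2(p[1],p[0]);F=s['wrist_force'];print(s['eef_pos'].round(2),np.degrees(a).round(2),F.round(2),'T',-(F[0]*np.sin(a)-F[1]*np.cos(a)).round(2),'R',(F[0]*np.cos(a)+F[1]*np.sin(a)).round(2)); manip.camera('top')
E
```

```text
[591.24 -46.26  73.09] 29.88 [1.87 1.08 3.09] T -0.0 R 2.16
[591.21 -46.24  73.11] 29.92 [0.88 1.57 2.05] T 0.92 R 1.55
[591.19 -46.2   73.1 ] 29.98 [ 1.83 -0.53  2.52] T -1.38 R 1.32
[591.18 -46.19  73.11] 30.0 [1.65 0.06 1.52] T -0.78 R 1.46
```

Request:
play_rows:
  commands:
    - {"x": -0.0025, "y": 0.0012, "z": 0.0001, "wx": 0, "wy": 0, "wz": 0, "grip": 0}
    - {"x": -0.0025, "y": 0.001, "z": 0.0, "wx": 0, "wy": 0, "wz": 0, "grip": 0}

```text
clock: 18.2
eef_pos: [593.3, -50.2, 73.0]
eef_rot: [-3.141, -0.001, 1.633]
wrist_force: [-1.3, 6.0, 6.1]
finger_gap: 12.3
```

Request:
play_rows:
  commands:
    - {"x": -0.0026, "y": 0.0009, "z": 0.0001, "wx": 0, "wy": 0, "wz": 0, "grip": 0}

```text
clock: 18.32
eef_pos: [594.4, -52.7, 72.9]
eef_rot: [-3.141, -0.001, 1.634]
wrist_force: [-1.5, 6.8, 6.9]
finger_gap: 12.3
```

Request:
play_rows:
  commands:
    - {"x": -0.0027, "y": 0.0006, "z": 0, "wx": 0, "wy": 0, "wz": 0, "grip": 0}

```text
clock: 18.45
eef_pos: [595.2, -55.2, 72.9]
eef_rot: [-3.141, -0.001, 1.634]
wrist_force: [-1.1, 7.6, 6.2]
finger_gap: 12.4
```

Request:
play_rows:
  commands:
    - {"x": 0, "y": 0, "z": 0, "wx": 0, "wy": 0, "wz": 0, "grip": 0}
    - {"x": 0, "y": 0, "z": 0, "wx": 0, "wy": 0, "wz": 0, "grip": 0}

```text
clock: 18.7
eef_pos: [595.3, -55.4, 72.9]
eef_rot: [-3.141, -0.001, 1.633]
wrist_force: [-1.3, 5.8, 5.1]
finger_gap: 12.6
```

Request:
play_rows:
  commands:
    - {"x": 0, "y": 0, "z": 0, "wx": 0, "wy": 0, "wz": 0, "grip": 0.2}
    - {"x": 0, "y": 0, "z": 0, "wx": 0, "wy": 0, "wz": 0, "grip": 0.37}
    - {"x": 0, "y": 0, "z": 0, "wx": 0, "wy": 0, "wz": 0, "grip": 0.37}
    - {"x": 0, "y": 0, "z": -0.02, "wx": 0, "wy": 0, "wz": 0, "grip": 0.37}
    - {"x": 0, "y": 0, "z": -0.04, "wx": 0, "wy": 0, "wz": 0, "grip": 0.37}
    - {"x": 0, "y": 0, "z": -0.04, "wx": 0, "wy": 0, "wz": 0, "grip": 0.37}
    - {"x": 0, "y": 0, "z": -0.04, "wx": 0, "wy": 0, "wz": 0, "grip": 0.37}
    - {"x": 0, "y": 0, "z": 0, "wx": 0, "wy": 0, "wz": 0, "grip": 0.37}
    - {"x": 0, "y": 0, "z": 0, "wx": 0, "wy": 0, "wz": 0, "grip": 0.37}

```text
clock: 19.82
eef_pos: [594.9, -56.0, 211.7]
eef_rot: [-3.14, -0.0, 1.633]
wrist_force: [0.1, 0.1, -0.8]
finger_gap: 34.5
```

```bash
python3 - <<'E'
from h import *
im,d,s=snap('wrist','w10'); print(s['eef_pos'],s['wrist_force'],s['finger_gap'])
print('peg -bias',onplane('wrist',280.5,234,103,s))
snap('scene','s10')
t=cv2.imread('pics/s10.png')[130:300,190:400]; cv2.imwrite('pics/s10z.png',cv2.resize(t,None,fx=3.5,fy=3.5,interpolation=cv2.INTER_CUBIC))
E
```

```text
[594.93461587 -56.01629415 211.67914518] [ 0.12545677  0.13479412 -0.77612006] 34.47386388375552
peg -bias [598.73470407 -81.7126171  103.        ]
```

View pics/w10.png

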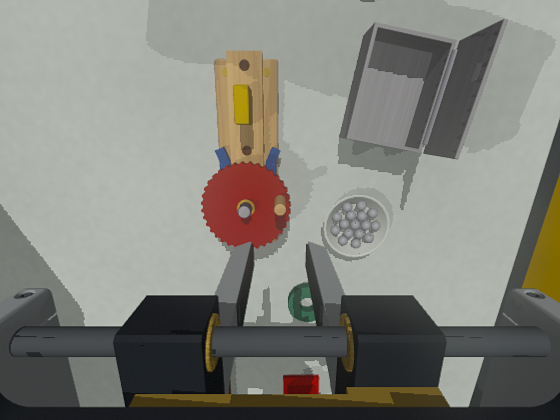

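View pics/s10z.png

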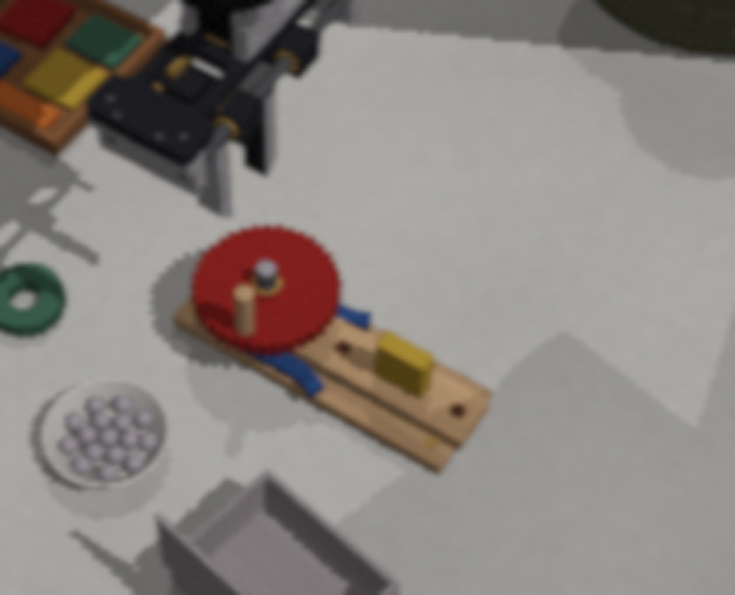

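```bash
python3 - <<'E'
from h import *
f=np.load('pics/w10.npz');s=dict(eef_pos=f['pos'],eef_rot=f['rot'])
p=onplane('wrist',280,209,102.6,s)[:2]-[1.4,0];q=p-[554.8,-67.2];print('peg',p,np.hypot(*q),np.degrees(np.arctan2(q[1],q[0])))
a=[onplane('wrist',*x,29,s)[:2] for x in [(226.5,51.5),(262.5,51.5)]];m=sum(a)/2-[1.4,0];print('tail mid',m,m-[554.8,-67.2],np.hypot(*(m-[554.8,-67.2])))
for n in('s8','s10'):
    im=np.load(f'pics/{n}.npz')['im'];h=cv2.cvtColor(im,cv2.COLOR_RGB2HSV);k=cv2.inRange(h,(20,150,60),(35,255,255));k[:215]=0;k[260:]=0;k[:,:290]=0;k[:,330:]=0;v,u=np.nonzero(k);print(n,len(u),u.mean(),v.mean())
manip.sign_off()
E
```

```text
peg [595.07413015 -54.3311294 ] 42.28017727400289 17.720341089253637
tail mid [545.03963938 106.33830377] [ -9.76036062 173.53830377] 173.81256432238743
s8 185 304.8810810810811 233.96216216216217
s10 182 304.9340659340659 233.96153846153845
the job is handed in; nothing more can be done
```

I slid the beam slot-first along the channel until it touched the stud, laid it on the plate and let go. I then cranked the nut about 1.08 turns clockwise by the peg, released it, backed the arm off upwards and handed the job in at about 20 s.

- **Grip:** running free, the peg took about 1.5 N. Over the last 30° or so it rose steadily to about 7.6 N, so I stopped there. I estimate 15–20 N of clamping from that rise and the given ranges; I have no direct reading of it.
- **Beam home:** the slot's end met the stud about 1 mm from where I expected. After release, the beam's tail measured 174 mm from the stud (175 mm nominal). The fin had not moved in the scene camera since the beam was set down.
- **Nut after release:** the peg is still at about 17.7°, against about 16.5° when I stopped. That difference is within what the cameras can resolve, so I see no sign of unwinding.
- **Other toys:** I did not touch them. I did not measure their positions again.
- **Readings that disagreed:** the wrist camera reads about 1.4 mm sideways compared with the other views, so I corrected for it. One static force reading just after the resistance first rose was near zero, because the arm had relaxed. I relied on readings taken while moving.

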